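# Fit the tensioner idler and hold the sprung arm at its stop

### The job

Fit the loose idler (the smooth roller with a raised rim at each end) over the bare pin of the sprung tensioner arm on the belt-drive plate, so that it sits flat and fully home, and let go of it. Then push the arm by its upright black finger post, against its spring, all the way to its stop, and finish while still holding it there by that post and not touching the idler, so that I can loop the belt on. Leave the other rollers, the screw dish, the screwdriver, the tweezers and the flux tub where they are.

Things in the scene. Friction and masses are not known exactly. Their poses are not given: they have to be found in the camera images.
- idler: the wanted part: smooth bare-metal roller standing flat on the grey work mat (its top 2 mm above the bench), 34 mm across its two rims (29.6 mm between them), 20 mm tall, with an 11 mm bore right through; origin at the centre of its underside, z up along its bore; 36 to 63 g
- toothed_pulley: a wrong part: slimmer toothed metal pulley with a narrower hub on top, 27 mm across its flanges, 28 mm tall, its bore far too small for the pin; stands on the mat; origin at the centre of its underside
- feed_roller: a wrong part: plain black rubber feed roller standing on end, 25 mm across, 34 mm tall, no rims; origin at the centre of its underside
- drive_plate: belt-drive plate, 200 x 230 mm sheet metal on standoffs, fixed; origin on the mat under its centre, x toward its folded-up flange (roughly away from the robot), z up; plate top 50 mm above the mat. In its frame: big driven pulley (59 mm across, top 96 mm above the mat) at x 58, y 58 mm; motor pulley (25 mm across, top 92 mm) at x 76, y -78; arm pivot at x -30, y -85
- pivot_axis (a point): point on the vertical pivot axis of the tensioner arm, at the height of the idler's seat; the coil spring and stud round it are up to 26 mm across and reach 82 mm above the mat, and the spring's 6 mm anchor pin, as tall, stands on the plate 29 mm from the pivot, on the side toward the robot
- idler_seat (a point): the shoulder the idler sits on, on the axis of the arm's bare upright pin, 55 mm from the pivot, 66 mm above the mat; moves with the arm. The steel pin, 9 mm thick, rises from this point: straight for 20 mm, then tapering to a 3 mm tip 28 mm above it. The idler is home when its origin lies on this point
- finger_post: upright round finger post with a black plastic sleeve that turns freely on it, at the end of the arm, 15 mm thick, 36 mm tall, 105 mm from the pivot and in line with pivot and pin (50 mm beyond the pin); origin at the centre of its foot, 63 mm above the mat, z up; moves with the arm
- idler_arm (a joint): angle of the tensioner arm about its upright pivot: 0 at rest, where the spring keeps it; grows clockwise seen from above as the post is pushed in toward the driven pulley (along +x of the drive plate); the fixed stop is met at 0.90 rad. The spring asks about 2.3 N at the post to start, 4.9 N at the stop, and throws the arm back when let go
- screw_dish: bystander: loose round steel dish of screws, 85 mm across, 18 mm tall; origin under its centre; it and the other bystanders lie on the mat
- driver_1: bystander: loose small screwdriver, 142 mm long, 12 mm thick; origin under its middle, x along it
- tweezers: bystander: loose steel tweezers, 126 mm long; origin under their middle, x along them
- flux_tub: bystander: loose round tub with a lid, 47 mm across, 29 mm tall; origin under its centre
Not all that is in view belongs to the job. What is shaped like the idler but orange or pink is not meant.

How it is judged (in metres and radians):
On the way:
1. the idler sits home on the arm's pin and is let go (distance between idler and idler_seat below 0.004 m and angle between idler's own z axis and vertical below 0.1 rad and contact force between the fingers and idler below 0.1 N), for 0.2 s.
At the end, for the whole second after the job is handed in: The idler sits on the arm's pin, level (6 degrees) and within 4 mm of its seat, untouched by the robot; the arm is held within 0.06 rad of its stop (0.90 rad) by the fingers, which press on the finger post with more than 1.5 N (distance between idler and idler_seat below 0.004 m and angle between idler's own z axis and vertical below 0.1 rad and contact force between each of the arm, the fingers and idler below 0.3 N and value of joint idler_arm above 0.84 rad and contact force between the fingers and finger_post above 1.5 N); the arm keeps its last pose, push and grip.
It fails at once if a wrong roller is taken or shoved more than 3 cm (distance of any of toothed_pulley, feed_roller from where it was at the start of the episode above 0.03 m).
It fails at once if the screw dish, screwdriver, tweezers or flux tub is shoved more than 3 cm (distance of any of screw_dish, driver_1, tweezers, flux_tub from where it was at the start of the episode above 0.03 m).
It also fails if it takes over 51 s, if anything falls off the work surface, if the arm or the gripper's body presses on something with over 40 N, if the wrist force passes 120 N, or if a joint passes its speed limit or range.

### The arm

A 7-joint arm with a two-finger parallel gripper is mounted at the origin on a cart in front of the work surface, level with it; the furniture and walls round the work are solid. World frame = base frame: x ahead of the robot, y to its left, z up, the work surface at z = 0. Lengths are in mm, angles in rad, forces in N, time in s.
With the tool pointing down it reaches from about 400 to 875 mm from the base axis. Payload 4.4 kg.
Tool frame: the origin (TCP) lies between the finger pads; the fingertips stand ctrl.tip_reach ahead of it and the grasp point (between the pads) lies 8 mm behind it (ctrl.tip_reach is the distance from the TCP to the fingertips, in mm); z points along the fingers, y is the direction in which the jaws open and shut (so a half turn about z gives the same grasp; the last joint's range is limited). The gripper opens to 85 mm and grips with 20 to 120 N. Pads are 22 mm wide; open, the fingers measure 114 mm over their backs; the gripper's body (76 mm by 85 mm) begins 54 mm behind the grasp point. The pads swing forward as they close: fully open they stand 13 mm farther back than shut.
Start: joints at [1.227, 0.628, 0.038, 1.517, -0.027, 0.996, -0.02], TCP at [178.284, -625.086, 242.313] pointing down, gripper open.
Joint ranges: [-3.06, 3.06], [-0.37, 2.12], [-1.25, 1.32], [0.18, 2.47], [-1.1, 4.24], [0.23, 1.98], [-2.94, 2.94]. Speed limits (rad/s): [2.57, 2.57, 3.14, 3.14, 3.14, 3.14, 3.14].

### API

Orientations are given as [roll, pitch, yaw] about the fixed x, y, z axes, in that order (R = Rz(yaw) Ry(pitch) Rx(roll)).
In Python, from cell import status, viewer, order, ctrl gives the robot as it stands.
- The arm moves only by the tool play_rows, never from a script. Its argument "series" is a list of rows, each a list of 5 numbers: the shift along the tool's x, y, z in cm, then the turn about the tool's z in degrees, then the closure, from 0 (fully open) to 1 (shut). In form: [[x, y, z, yaw, gripper], ...]. A call has 1 to 8 rows; each row is the pose to reach, as a shift and turn from the pose commanded when the call began, along the tool's axes at that moment; what a row does not reach only later rows make up. A row lasts 1/10 s, in which the tool goes at most 50 mm and 8.59 degrees, less where a joint would pass 70% of its speed; a pose out of reach is approached as far as the arm can. A call with a gripper value outside its range is refused whole. The fingers move at their own pace and stop on an object; the grip force is fixed at half the most. Time passes only in rows, so rows that repeat a pose let the fingers close. It gives the time, the measured TCP pose, the force and the opening at its end, in the units of the state.
- status.read_state(): the state, without advancing time (a new reading comes with each control period).
- viewer.get_image(name): name is "side" or "top"; returns a dict with "img" (480x640x3 uint8, red, green, blue), "vfov" (degrees; the focal length in pixels is half the picture's height over the tangent of half this angle, whatever the lens; pixels are square), "cx", "cy" (the principal point, pixels), "rvec" (rotation vector, rad) and "tvec" (3), from world to camera coordinates, as OpenCV has them. Camera axes: x right, y down, z forward; pixel columns grow to the right and rows downward; lengths in mm; the calibration is good to about 2 mm. A picture is of the moment at which its call begins. There is no depth.
- order.finish_job(): hands the job in, once; it reports no verdict.
The state is a dict: "clock": time; "qpos": joint angles; "qd": joint speeds; "tau": joint torques, N m; "eef_pos": TCP position; "tool_rot": TCP orientation; "force": force on the tool from outside, world axes, zero at the start; "torque": the same for the moment, N m; "width": finger opening in mm.
Only numpy, scipy, OpenCV 4.12 (cv2) and the standard library are available. Lean on these libraries where they do the work, as an engineer would, in place of code of your own. Each camera call takes 0.05 s, during which the arm holds its last target. There are 200 camera calls.

## Working session

There is one attempt and no reset: what is moved stays moved. The work goes in short steps, Python scripts to look and compute and a tool call to move; the robot and the scene stay as the last step left them, time stands still between calls to the robot, and variables do not carry over. Pictures are saved under pics/ and viewed, about 8 in all and at most 12, crops included, and the job is handed in when it is done.

Besides the shell and the picture viewer there is one more tool, called after "Emit:" as name([rows], argument=value, ...), one row to a line, values as JSON. play_rows: Moves the arm, as the interface text tells. Its arguments: {"type":"object","properties":{"series":{"type":"array","items":{"type":"array","items":{"type":"number"}}}},"required":["series"]}

```bash
ls; mkdir -p pics; cat > h.py <<'E'
import numpy as np, cv2
from cell import status, viewer, order, ctrl
def cam(n):
    c=viewer.get_image(n); f=240/np.tan(np.radians(c["vfov"]/2))
    c["K"]=np.array([[f,0,c["cx"]],[0,f,c["cy"]],[0,0,1.]]); c["R"]=cv2.Rodrigues(np.array(c["rvec"],float))[0]; c["t"]=np.array(c["tvec"],float).ravel()
    return c
def proj(c,p): 
    q=np.atleast_2d(p)@c["R"].T+c["t"]; q=q@c["K"].T; return q[:,:2]/q[:,2:]
def ray(c,uv):
    d=c["R"].T@np.linalg.inv(c["K"])@np.array([uv[0],uv[1],1.]); return -c["R"].T@c["t"], d/np.linalg.norm(d)
def atz(c,uv,z):
    o,d=ray(c,uv); return o+d*(z-o[2])/d[2]
def tri(c1,u1,c2,u2):
    o1,d1=ray(c1,u1);o2,d2=ray(c2,u2)
    s=np.linalg.lstsq(np.c_[d1,-d2],o2-o1,rcond=None)[0]; a=o1+s[0]*d1;b=o2+s[1]*d2
    return (a+b)/2,np.linalg.norm(a-b)
def save(c,n,crop=None,k=1):
    im=c["img"][:,:,::-1]
    if crop: x0,y0,x1,y1=crop; im=im[y0:y1,x0:x1]
    cv2.imwrite("pics/"+n,cv2.resize(np.ascontiguousarray(im),None,fx=k,fy=k,interpolation=cv2.INTER_CUBIC))
E
python3 - <<'E'
from h import *
print(status.read_state(), ctrl.tip_reach)
for n in("side","top"):
    c=cam(n); save(c,n+"0.png"); print(n,c["vfov"],c["cx"],c["cy"],-c["R"].T@c["t"],c["R"][2])
    np.save(n+"0.npy",c,allow_pickle=True)
E
```

```text
pics
{'clock': 0.0, 'qpos': array([ 1.22721507,  0.62934908,  0.03843439,  1.51835604, -0.02697886,
        0.9962533 , -0.02001553]), 'qd': array([-0.00024571, -0.00028136,  0.00127997, -0.00040612,  0.00144353,
       -0.00024085, -0.0009826 ]), 'tau': array([ 2.62693648e-04, -5.63400471e+01,  1.22667052e+00, -1.93443525e+01,
        1.11372652e-02,  1.05455230e-02, -1.52265869e-06]), 'eef_pos': array([ 178.11195035, -624.51475224,  241.390815  ]), 'tool_rot': array([-3.13974510e+00,  3.73373589e-05,  2.77783659e-01]), 'force': array([ 0.10277617, -0.92211242,  0.17378205]), 'torque': array([ 0.01238611, -0.00739957, -0.0209101 ]), 'width': 85.31746081029523} 11.0
side 49.83921707690837 318.8610332651946 244.93356310887714 [ 263.16352485 -844.0057177   430.77944807] [ 0.26225453  0.8785626  -0.39918707]
top 42.963172164797236 308.93289352021134 242.8092935257206 [ 335.05958223 -115.01704471 1066.27287563] [ 0.15722541  0.03832216 -0.98681892]
```

View pics/side0.png

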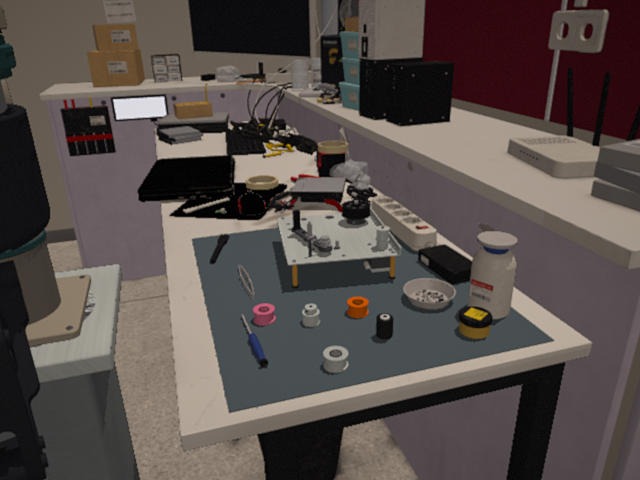

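View pics/top0.png

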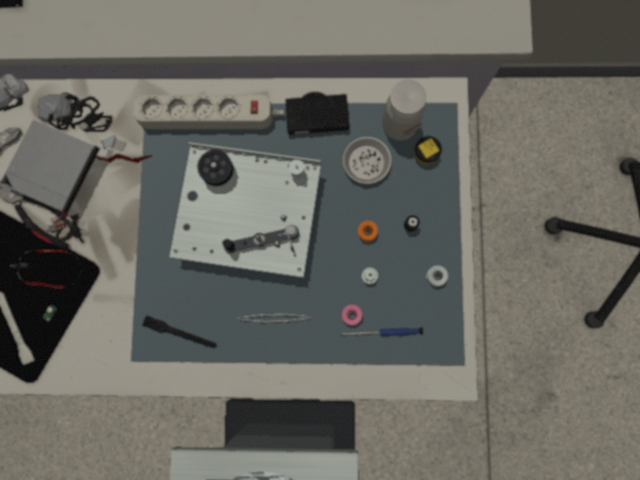

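Candidates for the idler are the bare-metal rimmed roller at side (336,359) / top (437,276), the orange one at side (358,307) / top (368,231), the pink one at side (264,314) / top (352,315), and the toothed pulley at side (311,316) / top (370,276). By the description I choose the bare-metal one, and check it in a close crop.

```bash
python3 - <<'E'
from h import *
s=np.load("side0.npy",allow_pickle=True).item();t=np.load("top0.npy",allow_pickle=True).item()
def cr(c,x,y,w,h,k): return cv2.resize(np.ascontiguousarray(c["img"][y:y+h,x:x+w,::-1]),None,fx=k,fy=k,interpolation=cv2.INTER_CUBIC)
a=cr(s,311,334,50,50,6);b=cr(t,412,251,50,50,6)   # 300x300
p=cr(s,270,180,130,75,4)  # 520x300
q=cr(t,210,205,100,75,4)  # 400x300
m=np.zeros((600,800,3),np.uint8); m[:300,:300]=a;m[300:,:300]=b;m[:300,300:]=p[:, :500];m[300:,300:700]=q
cv2.imwrite("pics/m1.png",m)
print("idler side",atz(s,(336,352),22),"top",atz(t,(437,276),22))
E
```

```text
idler side [ 447.33448171 -295.92236174   22.        ] top [ 445.47582864 -293.92812018   22.        ]
```

View pics/m1.png

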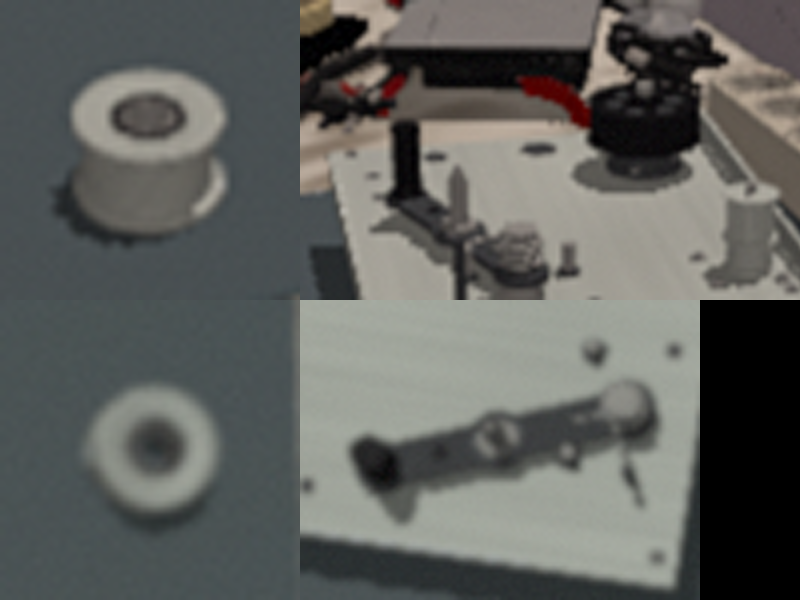

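The crop confirms it: bare metal, two rims, wide bore; its top face is centred at side (335.7,353.2) and top (437.8,275.2). On the arm, the pin tip is at side (309,222) / top (258.7,238.7) and the black post top is at side (296,211) / top (~302,243).

```bash
python3 - <<'E'
from h import *
s=np.load("side0.npy",allow_pickle=True).item();t=np.load("top0.npy",allow_pickle=True).item()
np.set_printoptions(precision=1,suppress=True)
C=lambda ox,oy,x,y,k:(ox+x/k,oy+y/k)
print("idler",tri(s,(335.7,353.2),t,(437.8,275.2)),atz(s,(335.7,353.2),22),atz(t,(437.8,275.2),22))
tipS=(270+157/4,180+166/4);tipT=(210+195/4,205+136/4)
print("pin tip",tri(s,tipS,t,tipT),atz(s,tipS,96),atz(t,tipT,96))
pS=(270+105/4,180+124/4);pT=(210+75/4,205+163/4)
print("post",tri(s,pS,t,pT),atz(s,pS,101),atz(t,pT,90), atz(t,pT,101))
vT=(210+328/4,205+105/4); print("pivot",atz(t,vT,84))
d=atz(t,(215,167),98);m=atz(t,(298,168),94);print("driven",d,"motor",m,"dist",np.linalg.norm((d-m)[:2]),"exp",np.hypot(18,136))
# plate pose from d,m,pivot
P=np.array([[58,58],[76,-78],[-30,-85.]]);W=np.array([d[:2],m[:2],atz(t,vT,84)[:2]])
A=P-P.mean(0);B=W-W.mean(0);a=np.arctan2((A[:,0]*B[:,1]-A[:,1]*B[:,0]).sum(),(A*B).sum());R=np.array([[np.cos(a),-np.sin(a)],[np.sin(a),np.cos(a)]])
o=W.mean(0)-R@P.mean(0);print("plate yaw",a,"o",o,"res",(P@R.T+o-W))
print("others", [atz(t,u,z) for u,z in(((370,276),30),((412,223),36),((352,315),22),((368,231),22),((382,332),8),((367,161),20),((427,150),30))])
E
```

```text
idler (array([ 447. , -295.7,   20. ]), np.float64(0.09126516804863828)) [ 446.1 -298.4   22. ] [ 446.9 -295.3   22. ]
pin tip (array([497.3,   3.9,  94.6]), np.float64(3.377201458789297)) [498.1   0.5  96. ] [495.4   4.   96. ]
post (array([485.3,  51.4, 100.3]), np.float64(3.982212254698298)) [486.9  49.7 101. ] [484.9  53.5  90. ] [483.2  51.6 101. ]
pivot [510.6 -48.9  84. ]
driven [615.1  79.4  98. ] motor [614.8 -57.7  94. ] dist 137.034406466797 exp 137.18600511714013
plate yaw -0.1362897274990204 o [550.5  30.3] res [[ 0.8  0.5]
 [ 0.5  0.4]
 [-1.3 -0.9]]
others [array([ 443.7, -179.4,   30. ]), array([ 534.6, -251. ,   36. ]), array([ 377.7, -149.2,   22. ]), array([ 522.8, -176.7,   22. ]), array([ 350. , -200.9,    8. ]), array([ 649.1, -175.4,   20. ]), array([ 666.1, -279.7,   30. ])]
```

Emit:
play_rows([
  [4.5,-3,1,-8.5,0],
  [9,-6,2,-17,0],
  [13.5,-9,3,-25.5,0],
  [18,-12.5,4,-34,0],
  [22.5,-15.5,5,-42.5,0],
  [27,-18.5,6,-51,0],
  [31.5,-22,7,-59.5,0],
  [34.8,-24.3,8,-68,0],
])

```text
clock: 0.9
eef_pos: [427.7, -318.9, 168.7]
tool_rot: [3.141, 0.0, 1.47]
force: [0.8, -0.4, -0.6]
width: 85.4
```

```bash
python3 - <<'E'
from h import *
s=status.read_state();print(s["eef_pos"],s["tool_rot"],s["qpos"],s["width"],s["force"])
yaw=s["tool_rot"][2];d=np.array([446.5,-296])-s["eef_pos"][:2];print(d@[np.cos(yaw),np.sin(yaw)],d@[np.sin(yaw),-np.cos(yaw)])
E
```

```text
[ 427.70655291 -318.87534955  168.72751112] [3.14139341e+00 5.08022822e-05 1.47048070e+00] [ 0.77160818  0.57368744 -0.2729876   1.9128252   0.23323022  0.6853526
  0.25848383] 85.35330244544396 [ 0.80347088 -0.40206734 -0.61339798]
24.642462170076104 16.408056822528877
```

Emit:
play_rows([
  [0,0,0,-8.5,0],
  [0,0,0,-17,0],
  [0,0,0,-20,0],
  [0,0,0,-20,0],
  [0,0,0,-20,0],
])

```text
clock: 1.4
eef_pos: [426.6, -320.6, 168.8]
tool_rot: [-3.141, -0.0, 1.812]
force: [1.0, -0.4, 0.0]
width: 85.5
```

```bash
cat >> h.py <<'E'
def go(x,y):
    s=status.read_state();yaw=s["tool_rot"][2];d=np.array([x,y])-s["eef_pos"][:2]
    print("pose",s["eef_pos"].round(1),s["tool_rot"].round(3),"w",round(s["width"],1),"f",s["force"].round(1),"q",s["qpos"].round(2));print("tool dx,dy mm",d@[np.cos(yaw),np.sin(yaw)],d@[np.sin(yaw),-np.cos(yaw)])
E
python3 - <<'E'
from h import *
go(446.5,-296)
t=cam("top");s=cam("side")
a=cv2.resize(np.ascontiguousarray(t["img"][210:330,360:493,::-1]),(400,360),interpolation=cv2.INTER_CUBIC)
b=cv2.resize(np.ascontiguousarray(s["img"][280:400,270:403,::-1]),(400,360),interpolation=cv2.INTER_CUBIC)
cv2.imwrite("pics/m2.png",np.hstack([a,b]))
E
```

```text
pose [ 426.6 -320.6  168.8] [-3.141 -0.     1.812] w 85.5 f [ 1.  -0.4  0. ] q [ 0.84  0.58 -0.37  1.91  0.31  0.7   0.52]
tool dx,dy mm 19.10911291441218 25.201436725487554
```

View pics/m2.png

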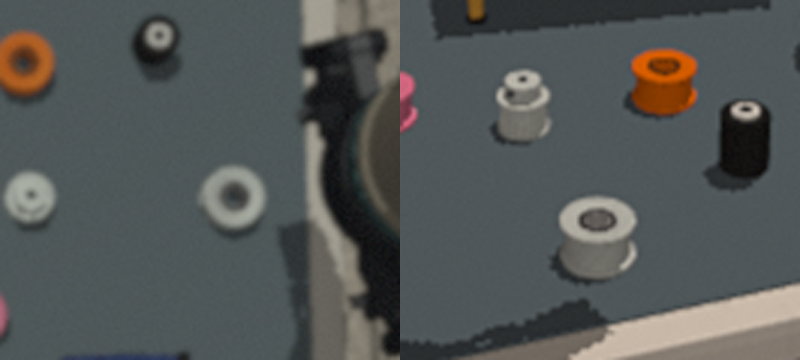

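The gripper is not visible near the idler, though the state says it is 20 mm away. I'll project the TCP and look at the whole picture.

```bash
python3 - <<'E'
from h import *
t=cam("top");s=cam("side")
st=status.read_state();print(st["clock"],st["eef_pos"],proj(t,st["eef_pos"]),proj(s,st["eef_pos"]))
a=cv2.resize(t["img"][:,:,::-1],(400,300),interpolation=cv2.INTER_AREA);b=cv2.resize(s["img"][:,:,::-1],(400,300),interpolation=cv2.INTER_AREA)
cv2.imwrite("pics/m3.png",np.hstack([a,b]))
print(t["rvec"],t["tvec"],s["rvec"],s["tvec"])
o=np.load("top0.npy",allow_pickle=True).item();print(o["rvec"],o["tvec"])
E
```

```text
1.6 [ 426.78650579 -320.59023769  169.03242515] [[472.75576274 278.43940731]] [[325.28601267 262.73578284]]
[ 2.13155624 -2.11163431  0.12794946] [ -79.76739307  498.15774443 1003.94607136] [ 1.96128149 -0.30939296  0.17333912] [-491.11957795  113.42183671  844.45762019]
[ 2.13155624 -2.11163431  0.12794946] [ -79.76739307  498.15774443 1003.94607136]
```

View pics/m3.png

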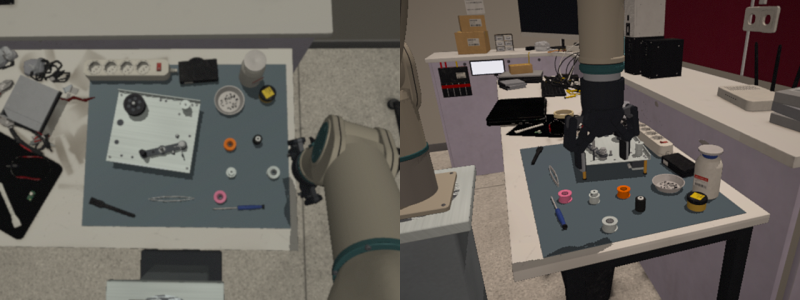

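The numbers agree with the picture: the gripper sits between the camera and the plate, and the crop just missed it because of parallax. Approaching the idler now.

Emit:
play_rows([
  [1,1.2,2.5,0,0],
  [1.9,2.4,5,0,0],
  [1.9,2.5,7,0,0.2],
  [1.9,2.5,9,0,0.2],
  [1.9,2.5,9,0,0.2],
  [1.9,2.5,9,0,0.2],
])

```text
clock: 2.2
eef_pos: [446.6, -296.0, 79.2]
tool_rot: [-3.141, -0.0, 1.814]
force: [-0.8, 0.4, 0.2]
width: 68.4
```

```bash
python3 - <<'E'
from h import *
go(446.7,-296.3)
t=cam("top");s=cam("side")
a=cv2.resize(np.ascontiguousarray(t["img"][215:335,380:513,::-1]),(400,360),interpolation=cv2.INTER_CUBIC)
b=cv2.resize(np.ascontiguousarray(s["img"][270:390,270:403,::-1]),(400,360),interpolation=cv2.INTER_CUBIC)
cv2.imwrite("pics/m4.png",np.hstack([a,b]))
E
```

```text
pose [ 446.6 -296.    79.2] [-3.141 -0.     1.814] w 68.4 f [-0.8  0.4  0.2] q [ 0.72  0.72 -0.29  1.96  0.39  0.51  0.4 ]
tool dx,dy mm -0.2907131215525878 0.051898301117137675
```

View pics/m4.png

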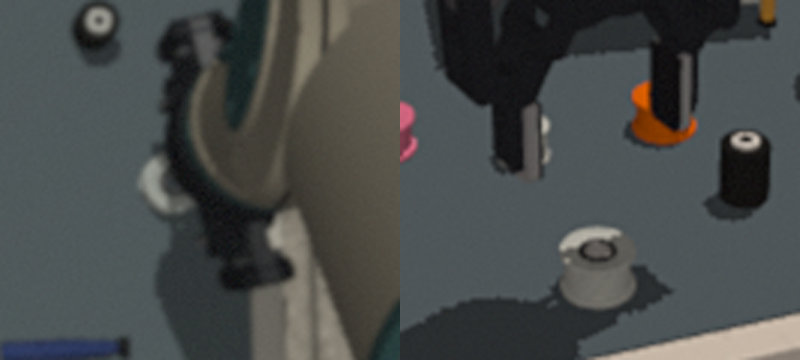

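The side view shows the open fingers straddling the idler: tips at about (316,329) and (367,313), idler top at (336,353). Going down to grip.

Emit:
play_rows([
  [0,0,2.5,0,0.2],
  [0,0,4.5,0,0.2],
  [0,0,6.0,0,0.2],
  [0,0,6.5,0,0.2],
  [0,0,6.5,0,0.2],
])

```text
clock: 2.8
eef_pos: [446.7, -296.3, 14.3]
tool_rot: [3.141, 0.0, 1.813]
force: [-0.3, -0.8, 0.2]
width: 68.3
```

```bash
python3 - <<'E'
from h import *
go(446.7,-296.3)
t=cam("top");s=cam("side")
a=cv2.resize(np.ascontiguousarray(t["img"][215:335,380:513,::-1]),(400,360),interpolation=cv2.INTER_CUBIC)
b=cv2.resize(np.ascontiguousarray(s["img"][290:410,270:403,::-1]),(400,360),interpolation=cv2.INTER_CUBIC)
cv2.imwrite("pics/m5.png",np.hstack([a,b]))
E
```

```text
pose [ 446.7 -296.3   14.3] [3.141 0.    1.813] w 68.3 f [-0.3 -0.8  0.2] q [ 0.67  0.83 -0.21  1.98  0.45  0.37  0.35]
tool dx,dy mm -0.03021579334186387 0.00985294884994098
```

View pics/m5.png

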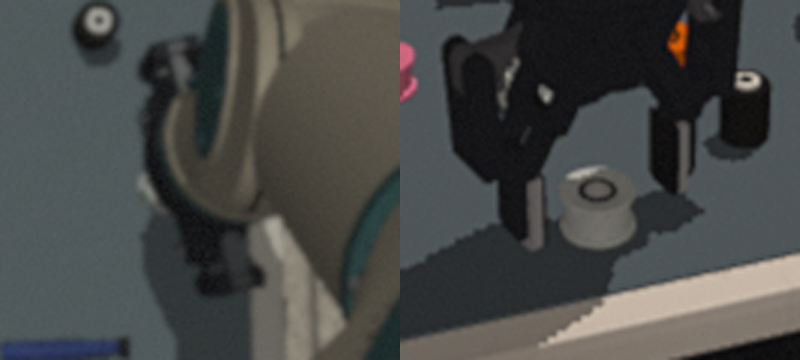

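Idler centred between the pads (idler edges at crop 560–635, pads at 545 and 650). Closing and lifting.

Emit:
play_rows([
  [0,0,0,0,0.8],
  [0,0,0,0,0.8],
  [0,0,0,0,0.8],
  [0,0,0,0,0.8],
  [0,0,0,0,0.8],
  [0,0,0,0,0.8],
])

```text
clock: 3.5
eef_pos: [446.9, -296.4, 15.1]
tool_rot: [3.141, 0.001, 1.814]
force: [-0.5, 0.7, 7.1]
width: 31.9
```

Emit:
play_rows([
  [0,0,-1,0,0.8],
  [0,0,-4,0,0.8],
  [0,0,-8,0,0.8],
  [0,0,-12,0,0.8],
  [0,0,-12,0,0.8],
  [0,0,-12,0,0.8],
  [0,0,-12,0,0.8],
])

```text
clock: 4.2
eef_pos: [445.6, -295.8, 133.4]
tool_rot: [-3.14, -0.001, 1.813]
force: [-0.1, 0.2, -0.4]
width: 32.0
```

```bash
python3 - <<'E'
from h import *
go(497,3.5)
E
```

```text
pose [ 445.6 -295.8  133.4] [-3.140e+00 -1.000e-03  1.813e+00] w 32.0 f [-0.1  0.2 -0.4] q [ 0.76  0.64 -0.35  1.93  0.35  0.63  0.44]
tool dx,dy mm 278.21687215292286 121.7991797494215
```

Emit:
play_rows([
  [4,1.7,0,0,0.8],
  [8,3.5,0,0,0.8],
  [12,5.2,0,0,0.8],
  [16,7,0,0,0.8],
  [20,8.7,0,0,0.8],
  [23.5,10.3,0,0,0.8],
  [26.5,11.6,0,0,0.8],
  [27.8,12.2,0,0,0.8],
])

```text
clock: 5.0
eef_pos: [497.6, 7.1, 132.9]
tool_rot: [-3.14, -0.002, 1.819]
force: [0.4, -0.4, -0.6]
width: 31.9
```

Emit:
play_rows([
  [0,0,0,0,0.8],
  [0,0,0,0,0.8],
  [0,0,0,0,0.8],
  [0,0,0,0,0.8],
])

```text
clock: 5.4
eef_pos: [497.8, 1.1, 133.8]
tool_rot: [-3.141, 0.001, 1.811]
force: [-0.1, 0.2, 0.0]
width: 32.0
```

```bash
python3 - <<'E'
from h import *
go(497,3.5)
t=cam("top");s=cam("side")
np.save("s2.npy",s,allow_pickle=True);np.save("t2.npy",t,allow_pickle=True)
p=status.read_state()["eef_pos"];print(proj(s,p),proj(t,p))
a=cv2.resize(np.ascontiguousarray(t["img"][190:290,210:310,::-1]),(400,400),interpolation=cv2.INTER_CUBIC)
b=cv2.resize(np.ascontiguousarray(s["img"][160:260,270:370,::-1]),(400,400),interpolation=cv2.INTER_CUBIC)
cv2.imwrite("pics/m6.png",np.hstack([a,b]))
E
```

```text
pose [497.8   1.1 133.8] [-3.141e+00  1.000e-03  1.811e+00] w 32.0 f [-0.1  0.2  0. ] q [ 0.14  0.59 -0.29  2.03  0.3   0.56 -0.12]
tool dx,dy mm 2.528865312669842 -0.16970858015061158
[[308.39579306 201.39816521]] [[257.37767315 233.37223984]]
```

View pics/m6.png

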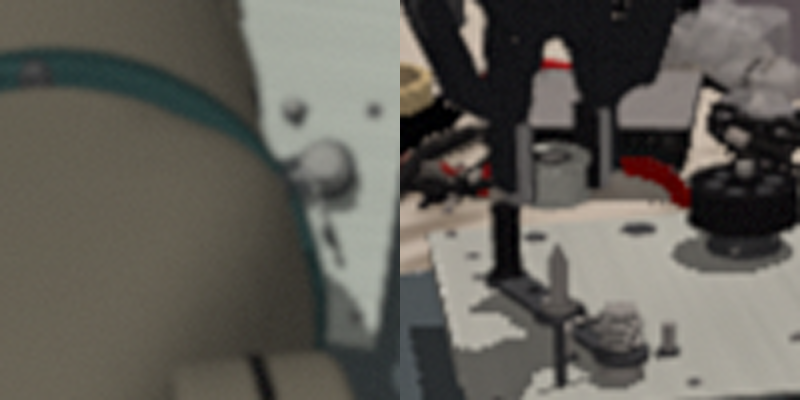

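The idler hangs upright in the pads, its bottom centred at side (310,210), with the pin tip just under it at (309.3,221). Quick numeric check of the alignment.

```bash
python3 - <<'E'
from h import *
s=np.load("s2.npy",allow_pickle=True).item()
for p in([497.8,1.1,120.7],[497.8,1.1,140.7],[497,3.5,96],[497,3.5,68],[498,2.5,96],[497,6.5,96]): print(p,proj(s,p))
# sharper reading: enlarge
g=cv2.cvtColor(s["img"],cv2.COLOR_RGB2GRAY)
for r in (200,203,206): print(r,g[r,296:326])
for r in (223,226,229,232): print(r,g[r,300:320])
E
```

```text
[497.8, 1.1, 120.7] [[308.6211025  208.55040806]]
[497.8, 1.1, 140.7] [[308.29704379 197.93885469]]
[497, 3.5, 96] [[308.22452762 221.01767651]]
[497, 3.5, 68] [[308.66811746 235.24412636]]
[498, 2.5, 96] [[308.90528764 221.13393327]]
[497, 6.5, 96] [[307.76956828 220.46633243]]
200 [22 17 22 66 85 89 78 53 56 65 64 67 60 58 64 71 81 90 94 95 90 54 16 22
 76 93 64 25 14 26]
203 [ 21  19  21  55  81  88  76  63  88 110 113 110 116 115 106 101 100  95
  97  92  57  16   7  23  75  91  84  85  93  88]
206 [ 15  17  25  52  80  89  83  57  86 107 107 105 105 108 109 106 103 102
  99  92  63  29  15  28  69  83  89  95  99  99]
223 [130 168 170 167 167 167 167 140 101  85 100 149 166 168 168 170 170 169
 168 170]
226 [ 85 155 177 173 170 169 151 108  83  88  85  95 149 168 167 168 170 171
 170 169]
229 [ 47  59  86 125 149 169 157 111  85  86  87  96 152 170 168 165 167 170
 170 171]
232 [ 62  55  39  28  36  54  71  80  85  89  86  95 153 174 171 168 166 167
 168 172]
```

Emit:
play_rows([
  [0.17,0.08,0.5,0,0.8],
  [0.17,0.08,1.2,0,0.8],
  [0.17,0.08,2.0,0,0.8],
  [0.17,0.08,2.5,0,0.8],
  [0.17,0.08,2.8,0,0.8],
  [0.17,0.08,3.1,0,0.8],
  [0.17,0.08,3.4,0,0.8],
  [0.17,0.08,3.4,0,0.8],
])

```text
clock: 6.3
eef_pos: [499.0, 5.2, 99.9]
tool_rot: [3.141, -0.0, 1.814]
force: [0.7, 0.9, -1.2]
width: 31.6
```

```bash
python3 - <<'E'
from h import *
go(498.2,3)
E
```

```text
pose [499.    5.2  99.9] [ 3.141 -0.     1.814] w 31.6 f [ 0.7  0.9 -1.2] q [ 0.1   0.65 -0.25  2.05  0.34  0.47 -0.16]
tool dx,dy mm -1.9799449970908654 -1.3269897019842232
```

Emit:
play_rows([
  [-0.1,-0.06,0,0,0.8],
  [-0.1,-0.06,0.3,0,0.8],
  [-0.1,-0.06,0.6,0,0.8],
  [-0.1,-0.06,0.9,0,0.8],
  [-0.1,-0.06,1.2,0,0.8],
  [-0.1,-0.06,1.2,0,0.8],
])

```text
clock: 6.9
eef_pos: [499.3, 4.8, 87.9]
tool_rot: [3.139, -0.001, 1.814]
force: [3.1, 4.0, -1.2]
width: 31.6
```

```bash
python3 - <<'E'
from h import *
go(498.2,3)
E
```

```text
pose [499.3   4.8  87.9] [ 3.139e+00 -1.000e-03  1.814e+00] w 31.6 f [ 3.1  4.  -1.2] q [ 0.1   0.67 -0.24  2.06  0.35  0.44 -0.16]
tool dx,dy mm -1.4688064288049354 -1.477357376584117
```

On the pin, with a side load of about 5 N, so I undo that correction and continue down.

Emit:
play_rows([
  [0.12,0.08,0,0,0.8],
  [0.12,0.08,0.2,0,0.8],
  [0.12,0.08,0.4,0,0.8],
  [0.12,0.08,0.6,0,0.8],
  [0.12,0.08,0.65,0,0.8],
  [0.12,0.08,0.65,0,0.8],
])

```text
clock: 7.5
eef_pos: [499.2, 5.1, 81.5]
tool_rot: [3.141, 0.0, 1.814]
force: [5.7, 1.4, 0.1]
width: 31.8
```

```bash
python3 - <<'E'
from h import *
go(498.2,3)
E
```

```text
pose [499.2   5.1  81.5] [3.141 0.    1.814] w 31.8 f [5.7 1.4 0.1] q [ 0.09  0.68 -0.23  2.06  0.35  0.43 -0.17]
tool dx,dy mm -1.8283176486604549 -1.4577575558325153
```

Emit:
play_rows([
  [0,0.1,0,0,0.8],
  [0,0.1,0.1,0,0.8],
  [0,0.1,0.2,0,0.8],
  [0,0.1,0.2,0,0.8],
])

```text
clock: 7.9
eef_pos: [499.3, 5.1, 80.7]
tool_rot: [-3.141, 0.001, 1.814]
force: [0.2, 1.3, 16.0]
width: 31.7
```

Seated: 16 N upward at TCP z 80.7, where I expected 81. Releasing and rising.

Emit:
play_rows([
  [0,0,-0.1,0,0.3],
  [0,0,-0.1,0,0.3],
  [0,0,-0.1,0,0.3],
  [0,0,-0.1,0,0.3],
  [0,0,-0.1,0,0.3],
])

```text
clock: 8.4
eef_pos: [499.0, 5.2, 80.2]
tool_rot: [-3.14, -0.0, 1.814]
force: [0.0, 0.3, 0.5]
width: 59.8
```

Emit:
play_rows([
  [0,0,-1,0,0.3],
  [0,0,-3,0,0.3],
  [0,0,-5,0,0.3],
  [0,0,-6.5,0,0.3],
  [0,0,-6.5,0,0.3],
  [0,0,-6.5,0,0.3],
  [0,0,-6.5,0,0.3],
])

```text
clock: 9.1
eef_pos: [499.0, 5.3, 144.9]
tool_rot: [-3.14, -0.0, 1.814]
force: [-0.0, -0.1, 0.4]
width: 59.8
```

```bash
python3 - <<'E'
from h import *
go(486,53)
t=cam("top");s=cam("side")
np.save("s3.npy",s,allow_pickle=True);np.save("t3.npy",t,allow_pickle=True)
a=cv2.resize(np.ascontiguousarray(t["img"][190:290,210:310,::-1]),(400,400),interpolation=cv2.INTER_CUBIC)
b=cv2.resize(np.ascontiguousarray(s["img"][170:270,270:370,::-1]),(400,400),interpolation=cv2.INTER_CUBIC)
cv2.imwrite("pics/m7.png",np.hstack([a,b]))
for p in ([499,5.3,88],[499,5.3,68],[487,54,101],[487,54,65]):print(p,proj(s,p))
E
```

```text
pose [499.    5.3 144.9] [-3.14  -0.     1.814] w 59.8 f [-0.  -0.1  0.4] q [ 0.14  0.58 -0.3   2.02  0.29  0.59 -0.12]
tool dx,dy mm 49.43385173919074 -1.1237379570859354
[499, 5.3, 88] [[309.13039439 224.64231999]]
[499, 5.3, 68] [[309.43895378 234.75124007]]
[487, 54, 101] [[295.71143965 210.27564273]]
[487, 54, 65] [[296.43808976 227.93167731]]
```

View pics/m7.png

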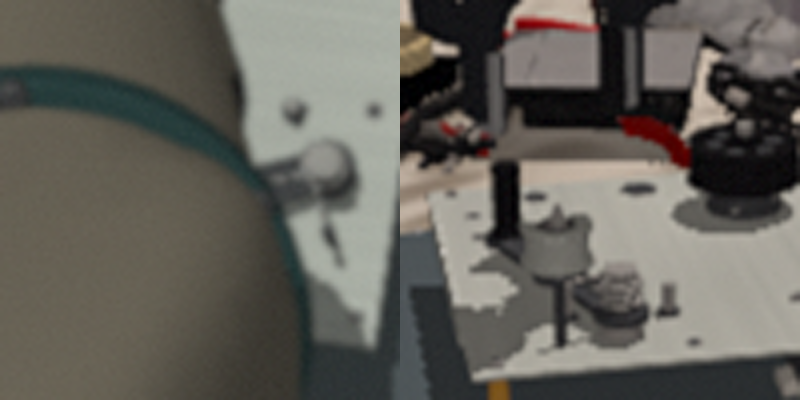

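The idler sits on its pin: top face at side (309.3,225.5) against a predicted (309.1,224.6), with about 4 px of pin tip showing above it. The post top is at side (296.5,210.8), so the post is at about (488,54). Moving to straddle it.

Emit:
play_rows([
  [2.5,0.1,0,0,0.3],
  [5,0.1,0,0,0.3],
  [5,0.1,1,0,0.3],
  [5,0.1,3,0,0.3],
  [5,0.1,4.5,0,0.3],
  [5,0.1,5.6,0,0.3],
  [5,0.1,6.0,0,0.3],
  [5,0.1,6.0,0,0.3],
])

```text
clock: 10.0
eef_pos: [488.2, 53.9, 84.9]
tool_rot: [-3.14, -0.0, 1.814]
force: [-0.2, 0.0, 1.3]
width: 59.8
```

```bash
python3 - <<'E'
from h import *
go(488,54)
s=cam("side")
b=cv2.resize(np.ascontiguousarray(s["img"][170:270,250:350,::-1]),(500,500),interpolation=cv2.INTER_CUBIC)
cv2.imwrite("pics/m8.png",b)
E
```

```text
pose [488.2  53.9  84.9] [-3.14  -0.     1.814] w 59.8 f [-0.2  0.   1.3] q [-0.01  0.67 -0.23  2.08  0.34  0.43 -0.27]
tool dx,dy mm 0.10066080291518816 -0.19369478879714197
```

View pics/m8.png

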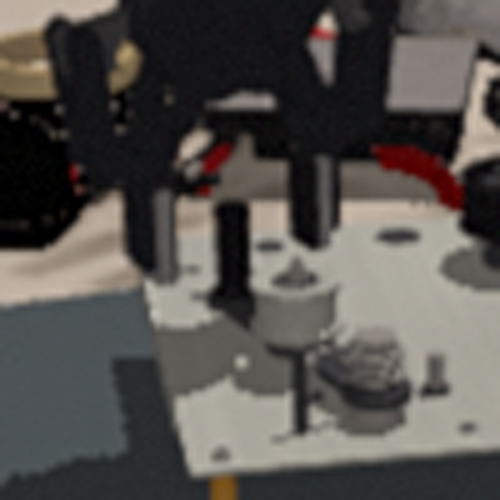

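The post at crop x 232 is midway between the pads (175 and 290). Closing on it.

Emit:
play_rows([
  [0,0,0,0,1],
  [0,0,0,0,1],
  [0,0,0,0,1],
  [0,0,0,0,1],
  [0,0,0,0,1],
  [0,0,0,0,1],
  [0,0,0,0,1],
])

```text
clock: 10.75
eef_pos: [488.8, 54.2, 86.0]
tool_rot: [3.141, 0.0, 1.814]
force: [-0.9, -0.1, 5.9]
width: 12.8
```

```bash
python3 - <<'E'
from h import *
go(488,54)
st=status.read_state();p=st["eef_pos"][:2];yaw=st["tool_rot"][2]
piv=np.array([511.1,-48.5]);r=p-piv;print("r",np.hypot(*r),np.arctan2(r[1],r[0]))
R=105;a0=np.arctan2(r[1],r[0]);X=np.array([np.cos(yaw),np.sin(yaw)]);Y=np.array([np.sin(yaw),-np.cos(yaw)])
for th in np.arange(.1,1.0,.1):
    q=R*np.array([np.cos(a0-th)-np.cos(a0),np.sin(a0-th)-np.sin(a0)])
    print(round(th,2),"x %.1f y %.1f mm turn %.1f"%(q@X,q@Y,np.degrees(th)))
E
```

```text
pose [488.8  54.2  86. ] [3.141 0.    1.814] w 12.8 f [-0.9 -0.1  5.9] q [-0.01  0.67 -0.23  2.08  0.34  0.43 -0.27]
tool dx,dy mm -0.009759789409289425 -0.8048534576937675
r 105.10062398750367 1.7848046451269883
0.1 x -0.8 y 10.5 mm turn 5.7
0.2 x -2.7 y 20.8 mm turn 11.5
0.3 x -5.6 y 30.9 mm turn 17.2
0.4 x -9.5 y 40.6 mm turn 22.9
0.5 x -14.3 y 49.9 mm turn 28.6
0.6 x -20.0 y 58.7 mm turn 34.4
0.7 x -26.6 y 66.9 mm turn 40.1
0.8 x -34.0 y 74.4 mm turn 45.8
0.9 x -42.1 y 81.1 mm turn 51.6
```

Gripped (12.8 mm, with the same 2 mm pad squeeze as on the idler), and the radius from the pivot is 105.1 mm as given. Following the arc.

Emit:
play_rows([
  [-0.02,0.5,0,3,1],
  [-0.08,1.05,0,6,1],
  [-0.27,2.1,0,11.5,1],
  [-0.56,3.1,0,17,1],
  [-0.95,4.05,0,23,1],
  [-0.95,4.05,0,23,1],
])

```text
clock: 11.35
eef_pos: [530.8, 55.4, 85.9]
tool_rot: [3.141, -0.001, 1.41]
force: [-3.7, 1.6, 8.6]
width: 12.5
```

```bash
cat > arc.py <<'E'
from h import *
go(488,54)
st=status.read_state();p=st["eef_pos"][:2];yaw=st["tool_rot"][2]
piv=np.array([511.1,-48.5]);r=p-piv;a=np.arctan2(r[1],r[0]);th0=1.785-a;print("r",np.hypot(*r),"theta",th0)
X=np.array([np.cos(yaw),np.sin(yaw)]);Y=np.array([np.sin(yaw),-np.cos(yaw)])
for th in (.5,.6,.7,.8,.9,.92):
    q=piv+105*np.array([np.cos(1.785-th),np.sin(1.785-th)])-p
    print(th,"x %.1f y %.1f mm turn %.1f"%(q@X,q@Y,np.degrees(th-th0)))
E
python3 arc.py
```

```text
pose [530.8  55.4  85.9] [ 3.141e+00 -1.000e-03  1.410e+00] w 12.5 f [-3.7  1.6  8.6] q [-0.06  0.7  -0.14  1.97  0.19  0.49 -0.5 ]
tool dx,dy mm -8.230630784030728 -41.98401343227956
r 105.75006066474276 theta 0.4012022080241595
0.5 x -1.5 y 10.3 mm turn 5.7
0.6 x -3.4 y 20.7 mm turn 11.4
0.7 x -6.2 y 30.8 mm turn 17.1
0.8 x -10.1 y 40.5 mm turn 22.8
0.9 x -14.9 y 49.9 mm turn 28.6
0.92 x -15.9 y 51.7 mm turn 29.7
```

Emit:
play_rows([
  [-0.1,1.0,0,5.7,1],
  [-0.3,2.05,0,11.4,1],
  [-0.6,3.05,0,17,1],
  [-1.0,4.05,0,22.8,1],
  [-1.2,4.5,0,25.5,1],
  [-1.35,4.75,0,27,1],
  [-1.35,4.75,0,27,1],
])

```text
clock: 12.05
eef_pos: [574.8, 36.1, 86.0]
tool_rot: [-3.14, -0.002, 0.942]
force: [-2.8, 4.3, 6.8]
width: 12.8
```

```bash
python3 arc.py
```

```text
pose [574.8  36.1  86. ] [-3.14e+00 -2.00e-03  9.42e-01] w 12.8 f [-2.8  4.3  6.8] q [-0.09  0.74 -0.03  1.85  0.03  0.55 -0.77]
tool dx,dy mm -36.55532989728671 -80.68973650788382
r 105.85213756069881 theta 0.8593643597579266
0.5 x -7.0 y -37.0 mm turn -20.6
0.6 x -3.9 y -27.0 mm turn -14.9
0.7 x -1.9 y -16.7 mm turn -9.1
0.8 x -0.9 y -6.2 mm turn -3.4
0.9 x -1.0 y 4.2 mm turn 2.3
0.92 x -1.1 y 6.3 mm turn 3.5
```

Now about 0.86 rad; pressing on to the stop in small steps.

Emit:
play_rows([
  [-0.05,0.2,0,1,1],
  [-0.08,0.35,0,2,1],
  [-0.08,0.45,0,2.5,1],
  [-0.08,0.5,0,2.5,1],
  [-0.08,0.5,0,2.5,1],
  [-0.08,0.5,0,2.5,1],
])

```text
clock: 12.65
eef_pos: [576.2, 34.9, 85.9]
tool_rot: [-3.135, -0.001, 0.901]
force: [-6.2, 9.5, 9.0]
width: 12.5
```

```bash
python3 arc.py
```

```text
pose [576.2  34.9  85.9] [-3.135e+00 -1.000e-03  9.010e-01] w 12.5 f [-6.2  9.5  9. ] q [-0.09  0.74 -0.02  1.85  0.01  0.56 -0.79]
tool dx,dy mm -39.826346862130904 -80.93461519119292
r 105.81519174237268 theta 0.8764807780915087
0.5 x -8.5 y -38.5 mm turn -21.6
0.6 x -5.0 y -28.6 mm turn -15.8
0.7 x -2.6 y -18.4 mm turn -10.1
0.8 x -1.2 y -8.0 mm turn -4.4
0.9 x -0.8 y 2.5 mm turn 1.3
0.92 x -0.9 y 4.6 mm turn 2.5
```

Emit:
play_rows([
  [0,0.1,0,0,1],
  [0,0.2,0,0,1],
  [0,0.2,0,0,1],
  [0,0.2,0,0,1],
  [0,0.2,0,0,1],
])

```text
clock: 13.15
eef_pos: [576.3, 34.9, 85.8]
tool_rot: [-3.132, -0.0, 0.902]
force: [-8.9, 10.4, 11.0]
width: 12.6
```

```bash
python3 - <<'E'
import runpy; runpy.run_path("arc.py")
from h import *
t=cam("top");s=cam("side")
a=cv2.resize(np.ascontiguousarray(t["img"][190:290,210:310,::-1]),(400,400),interpolation=cv2.INTER_CUBIC)
b=cv2.resize(np.ascontiguousarray(s["img"][150:250,280:380,::-1]),(400,400),interpolation=cv2.INTER_CUBIC)
cv2.imwrite("pics/m9.png",np.hstack([a,b]))
p=status.read_state()["eef_pos"];pin=np.array([511.1,-48.5])+55/105.8*(p[:2]-[511.1,-48.5])
print(pin,[proj(s,[*pin,z]) for z in(68,88,96)])
E
```

```text
pose [576.3  34.9  85.8] [-3.132 -0.     0.902] w 12.6 f [-8.9 10.4 11. ] q [-0.09  0.74 -0.02  1.84  0.01  0.56 -0.79]
tool dx,dy mm -39.79742066291022 -81.10261295699664
r 105.85630337463407 theta 0.8777414030799326
0.5 x -8.5 y -38.7 mm turn -21.6
0.6 x -5.0 y -28.8 mm turn -15.9
0.7 x -2.6 y -18.6 mm turn -10.2
0.8 x -1.2 y -8.1 mm turn -4.5
0.9 x -0.9 y 2.3 mm turn 1.3
0.92 x -0.9 y 4.4 mm turn 2.4
[544.97423163  -5.16209462] [array([[334.87433562, 233.52693178]]), array([[334.78098169, 223.43826143]]), array([[334.74319823, 219.35503859]])]
```

View pics/m9.png

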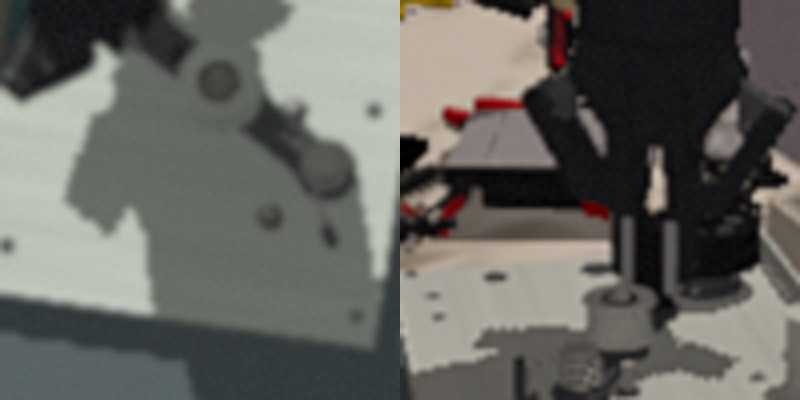

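The idler is level on the pin (top face at side (335,223.8), predicted (334.8,223.4)), and the fingers are on the post clear of it. The last 2 mm of commanded push moved it only 0.1 mm while the push rose to about 13 N, so the arm is on its stop.

```bash
python3 -c "
from h import *
print(order.finish_job()); go(576,35)"
```

```text
the job is handed in; nothing more can be done
None
the job is handed in; nothing more can be done
```

The idler is on the arm's pin and released, and the arm is held at its stop by the finger post. I handed the job in at about 13 s of the 51 s allowed. It reported no verdict.

- **Idler:** I chose the bare-metal rimmed roller and lowered it over the pin until it pressed on the shoulder with 16 N, at the expected height. After I let go, and again at the end, the side view showed its top face within 1 px of the predicted spot, level. In the first of these views the pin tip showed above it as it should.
- **Arm:** I gripped the post, 105.1 mm from the pivot as specified, and followed the arc. At the end, 2 mm more commanded push moved it only 0.1 mm while the push rose to about 13 N. The fingers should be about 20 mm clear of the idler by the given sizes.
- **Disagreement:** my geometry put the final angle at 0.878 rad, not the 0.90 rad stop. I take that as error in my pivot and rest-angle estimates, since the arm was clearly against something hard. It is still above the 0.84 rad limit.
- **Other parts:** I felt no contact with the other rollers, dish, screwdriver, tweezers or tub. I did not measure their positions again at the end.

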